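Feel which end is low and fit the filler's bearing block

ROBOT

A 6-joint arm with a two-finger parallel gripper is mounted at the origin on the work surface. World frame = base frame: x ahead of the robot, y to its left, z up, the work surface at z = 0. Lengths are in m, angles in degrees, forces in N, time in s.
With the tool pointing down it reaches from about 0.375 to 0.975 m from the base axis. Payload 3.8 kg.
Tool frame: the origin (TCP) lies midway between the tips of the shut fingers; the grasp point (between the pads) lies 19 mm behind it; z points along the fingers, x is the direction in which the jaws open and shut, and the axes are right-handed (so a half turn about z gives the same grasp; the last joint's range is limited). The gripper opens to 88 mm and grips with 3 to 60 N. Pads are 18 mm wide; open, the fingers measure 123 mm over their backs; the gripper's body (75 mm by 187 mm) begins 45 mm behind the grasp point.
Start: joints at [-74.479, 15.12, 91.902, -0, 72.978, -2.114], TCP at [0.204, -0.643, 0.239] pointing down, gripper open.
Joint ranges: [-150.88, 150.88], [-54.13, 125.18], [17.81, 147.31], [-75.09, 255.09], [0, 152.58], [-146.25, 146.25]. Speed limits (degrees/s): [147.25, 147.25, 180, 180, 180, 180].

INTERFACE

Orientations are given as [roll, pitch, yaw] about the fixed x, y, z axes, in that order (R = Rz(yaw) Ry(pitch) Rx(roll)).
In Python, from workcell import manip gives the robot as it stands. The module is installed in compiled form; this text tells all that it offers.
- The arm moves only by the shell command python3 -m creep 'ROWS' [FORCE]. ROWS is JSON, a list of rows, each a list of 3 entries, a list of its own where there are three numbers: the turn, a rotation vector about the world's x, y, z in rad, then the shift along the world's x, y, z in mm, then the closure in counts, from 0 (fully open) to 255 (shut). In form: [[[rx, ry, rz], [x, y, z], jaw], ...]. A call has 1 to 12 rows; each row shifts and turns the commanded pose from where the row before left it; what a row does not reach is not made up. A row lasts 1/8 s, in which the tool goes at most 62.5 mm and 10.7 degrees, less where a joint would pass 70% of its speed; a pose out of reach is approached as far as the arm can. A call is refused whole if a number of a shift passes 62.5 or a number of a turn 0.188, either way. A call with a gripper value outside its range is refused whole. The fingers move at their own pace and stop on an object; FORCE is the grip in N (left out, the last holds). Time passes only in rows, so rows that do not move let the fingers close. It gives the time, the measured TCP pose, the force and the opening at its end, in the units of the state.
- manip.read_state(): the state, without advancing time (a new reading comes with each control period).
- manip.get_image(name): name is "scene" or "top" or "wrist"; returns the picture (480x640x3 uint8, red, green, blue); there is no depth.
- manip.camera_info(name): a dict with "fovy" (degrees; the focal length in pixels is half the picture's height over the tangent of half this angle, whatever the lens; pixels are square), "cx", "cy" (the principal point, pixels), "k1" (the pictures are not rectified: a ray, as slopes to the right and down, at radius r is drawn at 1 + k1 r^2 times it, then the intrinsics apply), "extrinsics" (4x4, takes a point from world to camera coordinates). Camera axes: x right, y down, z forward; pixel columns grow to the right and rows downward; lengths in m; the calibration is good to about 2 mm. A picture is of the moment at which its call begins: read the wrist's pose just before it. camera_info takes no time and is no camera call; for the wrist camera it gives the pose at the moment of the call.
- manip.sign_off(): hands the job in, once; it reports no verdict.
The state is a dict: "time": time; "q": joint angles; "joint_velocities": joint speeds; "joint_efforts": joint torques, N m; "ee_pos": TCP position; "orientation": TCP orientation; "force": force on the tool from outside, world axes, zero at the start; "wrist_torque": the same for the moment, N m; "gripper_width": opening from 0.0 (shut) to 1.0 (fully open).
Only numpy, scipy, OpenCV 4.12 (cv2) and the standard library are available. Lean on these libraries where they do the work, as an engineer would, in place of code of your own. Each camera call takes 0.05 s, during which the arm holds its last target. There are 200 camera calls.

TASK

Take the white bearing block lying on the green mat: first touch down on the top of one of its ends with the fingertips to feel whether that is the low end or the tall one. Then set the block centrally on the steel seat, low end towards the red stop, so that its slot drops over the cross rib and it lies flat on the plate, and let go. Do not drop it, and leave the spare block on the dark mat alone.

Things in the scene. Friction and masses are not known exactly. Their poses are not given: they have to be found in the camera images.
- block_a: White nylon block 110 long (x), 36 wide (y), alike from above, flat-bottomed, stable, 0.1-0.2 kg; origin: centre of underside. One end is 40 high; the other, from 10 off the middle to its tip, is the low end, 32 high, with a slot under it, 28 long (x), 11 high, right across, centred 32 from the middle. Low end: at +x on one of the two blocks, -x on the other; not told which.
- block_b: Twin of block_a: same looks, sizes and origin (centre of underside), but its low end is at the opposite end of its x axis. Either of the two may be the one on the green mat; the other is the spare, on a dark rubber mat.
- green_mat: Fixed green mat, 150 x 100 x 4 mm; origin at the centre of its underside. The block to fit lies on it, middle within 15 mm of the mat's.
- seat: Fixed steel plate 165 x 80 mm (x, y), top 12 above the origin. The origin, on the table, is under where the fitted block's middle goes, block lengthways along x. Red stop 70 wide, 40 high at the +x end, its near face at x = 75. A rib 6 wide, 50 long, 8 above the plate crosses it at x = 32; the slot goes over it. The wrong way round, the block rides tilted on the rib.
Mind the look-alikes: they are no part of the job. Leave any brown or orange look-alike of the block_a alone.

How it is judged:
By the outcome, as a careful person would: the job done as asked, in the order asked, and still so for the second after the job is handed in, with the robot touching nothing.
It also fails if it takes over 45 s, if anything falls off the work surface, if the arm or the gripper's body presses on something with over 40 N, if the wrist force passes 120 N, or if a joint passes its speed limit or range.

## Working session

There is one attempt and no reset: what is moved stays moved. The work goes in short steps, Python scripts to look and compute and a shell command to move; the robot and the scene stay as the last step left them, time stands still between calls to the robot, and variables do not carry over. Pictures are saved under pics/ and viewed, about 8 in all and at most 12, crops included, and the job is handed in when it is done.

```bash
mkdir -p pics && cat > h.py <<'E'
import numpy as np, cv2
from workcell import manip
def cam(n):
    c=manip.camera_info(n); f=240/np.tan(np.radians(c["fovy"]/2)); return c,f
def ray(n,pts,z,c=None):
    c,f=cam(n) if c is None else c
    K=np.array([[f,0,c["cx"]],[0,f,c["cy"]],[0,0,1]])
    u=cv2.undistortPoints(np.array(pts,float).reshape(-1,1,2),K,np.array([c["k1"],0,0,0,0.])).reshape(-1,2)
    E=np.array(c["extrinsics"]); R,t=E[:3,:3],E[:3,3]; o=-R.T@t
    d=np.c_[u,np.ones(len(u))]@R
    return o+d*((z-o[2])/d[:,2])[:,None]
def grab(n,f):
    im=manip.get_image(n)[:,:,::-1].copy(); cv2.imwrite("pics/"+f,im); return im
E
python3 - <<'E'
from h import *
for n in("top","scene","wrist"):
    c,f=cam(n);E=np.array(c["extrinsics"]);print(n,f,c["cx"],c["cy"],c["k1"],(-E[:3,:3].T@E[:3,3]).round(3),E[:3,:3].round(2).tolist())
a=grab("top","top0.png");b=grab("scene","scene0.png")
s=manip.read_state();print(s["time"],s["ee_pos"],s["orientation"],s["force"],s["gripper_width"])
E
```

```text
top 529.3045655938092 322.525364984039 230.75932886756758 -0.06066456653656352 [ 0.338 -0.054  1.173] [[0.02, -1.0, -0.0], [-1.0, -0.02, -0.08], [0.08, 0.0, -1.0]]
scene 608.4060213720646 323.31963738992647 248.13592490415147 -0.09876643187314879 [ 1.064 -0.406  0.957] [[0.5, 0.86, -0.0], [0.68, -0.4, -0.62], [-0.53, 0.31, -0.79]]
wrist 369.3291013955282 319.9588190420131 245.07215228910584 0.0042712862896288955 [ 0.275 -0.62   0.384] [[0.3, -0.95, -0.0], [-0.91, -0.29, 0.29], [-0.27, -0.09, -0.96]]
0.1 [ 0.20432344 -0.64265041  0.2375322 ] [-1.79996055e+02  1.15676049e-01 -7.23649085e+01] [ 0.08303407 -0.08707066 -0.31933276] 0.9999866856651146
```

View pics/top0.png

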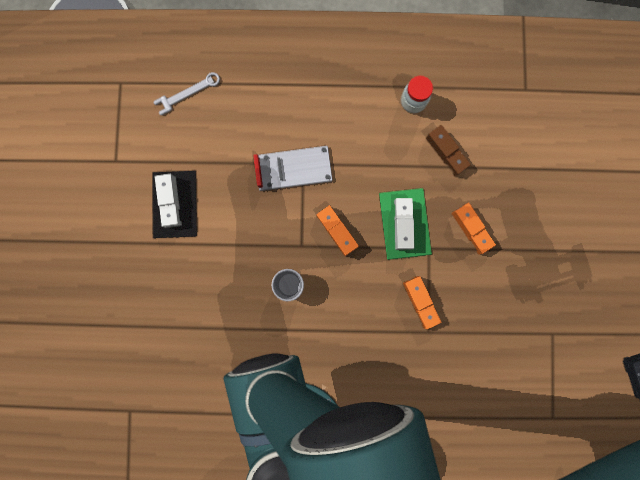

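View pics/scene0.png

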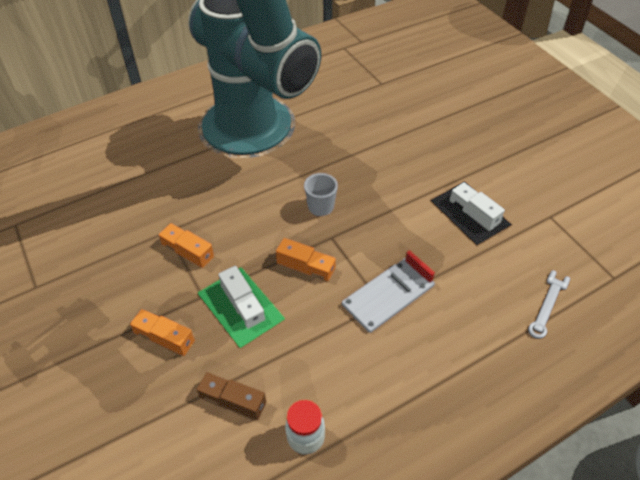

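The top view shows a white block at (404,223) on the green mat, which fits the description of the one to fit. The white block at (167,200) on the dark mat is the spare. The orange blocks at (337,230), (475,228) and (422,302) and the brown one at (451,150) are look-alikes. The seat is at (293,168), with its red stop at (257,170).

```bash
python3 - <<'E'
from h import *
im=cv2.imread("pics/top0.png");h=cv2.cvtColor(im,cv2.COLOR_BGR2HSV)
def box(m,x0,x1,y0,y1,z,name,n="top"):
    k=np.zeros(m.shape,np.uint8);k[y0:y1,x0:x1]=m[y0:y1,x0:x1]
    cs=cv2.findContours(k,cv2.RETR_EXTERNAL,cv2.CHAIN_APPROX_NONE)[0]
    c=max(cs,key=cv2.contourArea)[:,0]
    p=ray(n,c,z)[:,:2]*1000
    r=cv2.minAreaRect(p.astype(np.float32));print(name,np.round(r[0],1),np.round(r[1],1),round(r[2],1),cv2.boxPoints(r).round(0).tolist())
H,S,V=cv2.split(h)
w=((S<50)&(V>170)).astype(np.uint8)*255
g=((H>45)&(H<85)&(S>100)).astype(np.uint8)*255
o=((H<16)&(S>170)&(V>120)).astype(np.uint8)*255
st=((S<70)&(V>110)).astype(np.uint8)*255
r=(((H<6)|(H>172))&(S>150)).astype(np.uint8)*255
gm=cv2.morphologyEx(g|w,cv2.MORPH_CLOSE,np.ones((5,5)))
box(w,375,435,185,262,.042,"block")
box(gm,370,440,180,270,.004,"mat")
box(st,262,340,140,195,.012,"seat")
box(r,245,275,140,195,.04,"stop")
for a in((310,370,200,260),(450,500,200,260),(400,445,270,335)): box(o,*a,.036,"orange")
big=cv2.resize(im[140:270,240:440],None,fx=4,fy=4,interpolation=cv2.INTER_CUBIC);cv2.imwrite("pics/crop0.png",big)
E
```

```text
block [ 456.2 -227.1] [105.9  36.5] 1.2 [[403.0, -210.0], [404.0, -246.0], [509.0, -244.0], [509.0, -208.0]]
mat [ 458.2 -233.6] [150.2 100. ] 7.6 [[377.0, -194.0], [390.0, -293.0], [539.0, -273.0], [526.0, -174.0]]
seat [578.7  10.2] [ 80.6 149.5] 8.6 [[528.0, 78.0], [550.0, -70.0], [630.0, -58.0], [607.0, 90.0]]
stop [564.7  93. ] [72.1 11.6] 8.8 [[528.0, 93.0], [530.0, 82.0], [601.0, 93.0], [599.0, 104.0]]
orange [437.4 -82. ] [109.3  37.7] 36.1 [[382.0, -99.0], [404.0, -129.0], [493.0, -65.0], [471.0, -35.0]]
orange [ 447.  -378.7] [110.3  45.7] 33.7 [[388.0, -390.0], [414.0, -428.0], [506.0, -367.0], [480.0, -329.0]]
orange [ 286.4 -266.3] [111.9  40.8] 26.1 [[227.0, -273.0], [245.0, -309.0], [346.0, -260.0], [328.0, -223.0]]
```

View pics/crop0.png

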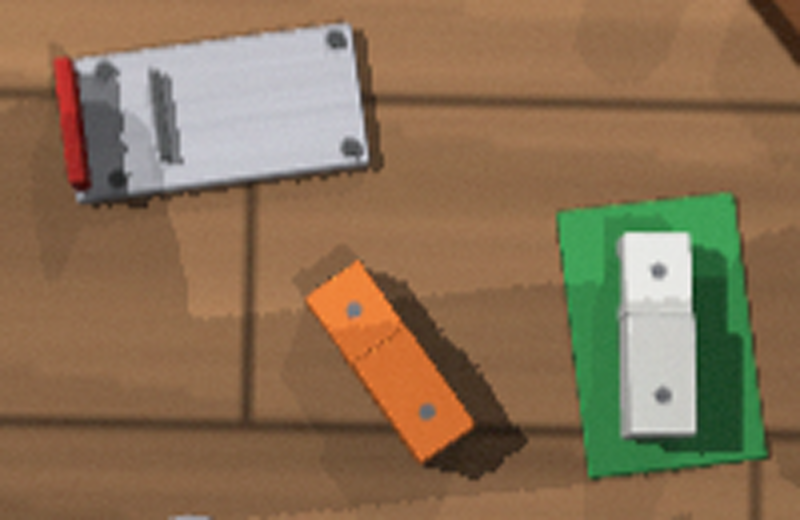

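The crop confirms the target: the white block on the green mat, with a faint step line at crop (655,310) that suggests the low end points to world +x. The seat's rib is at crop (165,115), on the stop side. Next I move above the far end with the jaws shut, to feel it.

```bash
python3 -m creep '[[[0,0,-0.0286],[28.6,41.7,-8],255],[[0,0,-0.0286],[28.6,41.7,-8],255],[[0,0,-0.0286],[28.6,41.7,-8],255],[[0,0,-0.0286],[28.6,41.7,-8],255],[[0,0,-0.0286],[28.6,41.7,-8],255],[[0,0,-0.0286],[28.6,41.7,-8],255],[[0,0,-0.0286],[28.6,41.7,-8],255],[[0,0,-0.0286],[28.6,41.7,-8],255],[[0,0,-0.0286],[28.6,41.7,-8],255],[[0,0,-0.0286],[28.6,41.7,-8],255],[[0,0,0],[0,0,0],255]]' 20
python3 - <<'E'
from h import *
s=manip.read_state();print(s["time"],s["ee_pos"],s["orientation"],s["force"],s["q"])
grab("wrist","w1.png")
c,f=cam("wrist");E=np.array(c["extrinsics"]);print((-E[:3,:3].T@E[:3,3]).round(3))
E
```

```text
time: 1.48
ee_pos: [0.4911, -0.2232, 0.1575]
orientation: [179.9, 0.1, -88.5]
force: [-0.9, 0.0, 0.4]
gripper_width: 0.003
1.475 [ 0.49107145 -0.22321795  0.15747005] [ 1.79899835e+02  9.32791470e-02 -8.84868984e+01] [-0.86614912  0.04197066  0.43177274] [-2.71114478e+01  4.37280462e+00  1.13342463e+02  3.82386056e-02
  6.24173467e+01  6.13576244e+01]
[ 0.565 -0.222  0.305]
```

View pics/w1.png

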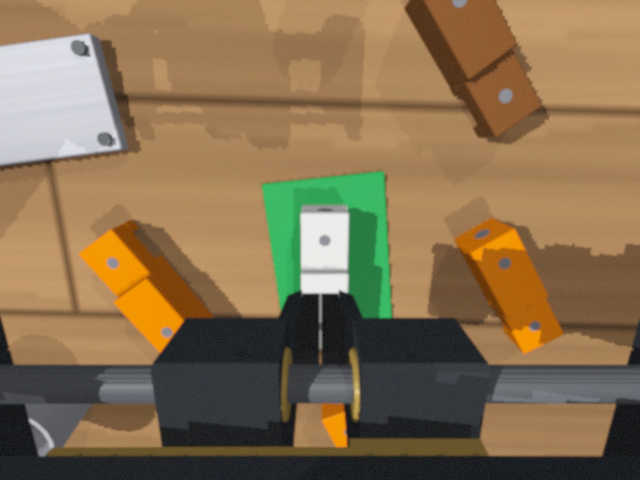

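The wrist view shows the block's far end at (325,240), with a step line at v≈271 whose riser faces the camera, which suggests the far end is the low one. The fingertips sit at (320,300).

```bash
python3 - <<'E'
from h import *
im=cv2.imread("pics/w1.png");h=cv2.cvtColor(im,cv2.COLOR_BGR2HSV);H,S,V=cv2.split(h)
w=((S<60)&(V>150))
for v in range(195,296,5):
    x=np.where(w[v,270:380])[0]
    print(v,(x.min()+270,x.max()+270) if len(x) else None,V[v,325])
for v in (215,240,262): print(v, ray("wrist",[(x,v) for x in (w[v,270:380].nonzero()[0].min()+270, w[v,270:380].nonzero()[0].max()+271)],.036).round(4).tolist())
print("col",ray("wrist",[(325,212),(325,268),(325,275)],.036).round(4).tolist())
E
```

```text
195 None 163
200 None 162
205 (np.int64(304), np.int64(343)) 151
210 (np.int64(302), np.int64(303)) 102
215 (np.int64(300), np.int64(349)) 234
220 (np.int64(300), np.int64(349)) 236
225 (np.int64(300), np.int64(348)) 237
230 (np.int64(300), np.int64(348)) 236
235 (np.int64(300), np.int64(348)) 188
240 (np.int64(300), np.int64(348)) 154
245 (np.int64(300), np.int64(348)) 185
250 (np.int64(300), np.int64(348)) 236
255 (np.int64(300), np.int64(348)) 237
260 (np.int64(300), np.int64(348)) 236
265 (np.int64(301), np.int64(347)) 225
270 (np.int64(301), np.int64(346)) 157
275 (np.int64(300), np.int64(348)) 228
280 (np.int64(300), np.int64(348)) 237
285 (np.int64(300), np.int64(348)) 238
290 (np.int64(301), np.int64(348)) 236
295 None 40
215 [[0.5068, -0.2089, 0.036], [0.5077, -0.246, 0.036]]
240 [[0.4875, -0.2091, 0.036], [0.4885, -0.2461, 0.036]]
262 [[0.4699, -0.2093, 0.036], [0.4708, -0.247, 0.036]]
col [[0.5095, -0.2274, 0.036], [0.4655, -0.2286, 0.036], [0.4597, -0.2288, 0.036]]
```

```bash
python3 -m creep '[[[0,0,0],[-3,-4.4,-40],255],[[0,0,0],[0,0,-40],255],[[0,0,0],[0,0,-20],255],[[0,0,0],[0,0,-8],255],[[0,0,0],[0,0,0],255]]'; for i in 1; do python3 -m creep '[[[0,0,0],[0,0,-2],255],[[0,0,0],[0,0,-2],255],[[0,0,0],[0,0,-2],255],[[0,0,0],[0,0,0],255]]';done
```

```text
time: 2.15
ee_pos: [0.487, -0.2314, 0.0506]
orientation: [180.0, 0.0, -88.8]
force: [0.2, -0.1, 0.0]
gripper_width: 0.006
time: 2.65
ee_pos: [0.4875, -0.2306, 0.0447]
orientation: [180.0, -0.0, -88.7]
force: [-0.4, -0.7, 0.0]
gripper_width: 0.002
```

```bash
python3 -m creep '[[[0,0,0],[0,2,-2],255],[[0,0,0],[0,0,-2],255],[[0,0,0],[0,0,0],255]]'; python3 -m creep '[[[0,0,0],[0,0,-2],255],[[0,0,0],[0,0,0],255]]';  python3 -m creep '[[[0,0,0],[0,0,-1],255],[[0,0,0],[0,0,0],255]]'
```

```text
time: 3.02
ee_pos: [0.4873, -0.2285, 0.0404]
orientation: [180.0, 0.0, -88.7]
force: [0.2, -0.2, 0.5]
gripper_width: 0.003
time: 3.28
ee_pos: [0.4874, -0.2286, 0.0385]
orientation: [180.0, 0.0, -88.8]
force: [0.5, -0.7, -0.0]
gripper_width: 0.005
time: 3.52
ee_pos: [0.4874, -0.2287, 0.0376]
orientation: [180.0, 0.0, -88.8]
force: [-0.2, -0.3, -0.1]
gripper_width: 0.004
```

```bash
python3 -m creep '[[[0,0,0],[0,0,-1],255],[[0,0,0],[0,0,0],255]]';  python3 -m creep '[[[0,0,0],[0,0,-1],255],[[0,0,0],[0,0,0],255]]'
```

```text
time: 3.78
ee_pos: [0.4874, -0.2286, 0.0366]
orientation: [180.0, 0.0, -88.8]
force: [-0.9, -0.3, -0.1]
gripper_width: 0.007
time: 4.03
ee_pos: [0.4876, -0.2287, 0.0364]
orientation: [180.0, 0.0, -88.7]
force: [-2.0, 1.5, 5.9]
gripper_width: 0.006
```

The fingertips touch at z = 36.4 mm, which is mat 4 + 32, so the +x end is the low end. Now I rise, open, and grasp near the middle.

```bash
python3 -m creep '[[[0,0,0],[0,0,15],255],[[0,0,0],[0,0,25],0],[[0,0,0],[-18,0,5],0],[[0,0,0],[-18.5,0.3,0],0],[[0,0,0],[0,0,0],0],[[0,0,0],[0,0,0],0],[[0,0,0],[0,0,0],0]]' 25
```

```text
time: 4.9
ee_pos: [0.4511, -0.2284, 0.0804]
orientation: [180.0, 0.0, -88.8]
force: [-0.0, -0.3, 0.7]
gripper_width: 0.664
```

```bash
python3 -m creep '[[[0,0,0],[0,0,-10],0],[[0,0,0],[0,0,-10],0],[[0,0,0],[0,0,-15],0],[[0,0,0],[0,0,-15],0],[[0,0,0],[0,0,-10],0],[[0,0,0],[0,0,-8],0],[[0,0,0],[0,0,0],0]]'; python3 -m creep '[[[0,0,0],[0,0,0],255],[[0,0,0],[0,0,0],255],[[0,0,0],[0,0,0],255],[[0,0,0],[0,0,0],255],[[0,0,0],[0,0,0],255],[[0,0,0],[0,0,0],255],[[0,0,0],[0,0,0],255],[[0,0,0],[0,0,0],255]]' 25
```

```text
time: 5.78
ee_pos: [0.4505, -0.2281, 0.012]
orientation: [179.9, 0.0, -88.8]
force: [0.4, -0.8, 0.1]
gripper_width: 1.002
time: 6.78
ee_pos: [0.451, -0.2283, 0.0128]
orientation: [180.0, 0.0, -88.8]
force: [-1.3, 0.4, 1.0]
gripper_width: 0.407
```

```bash
python3 -m creep '[[[0,0,0],[0,0,10],255],[[0,0,0],[0,0,30],255],[[0,0,0],[0,0,40],255],[[0,0,0],[0,0,30],255],[[0,0,0],[0,0,0],255]]' && python3 -m creep '[[[0,0,0.17],[12.7,23.8,0],255],[[0,0,0.17],[12.7,23.8,0],255],[[0,0,0.17],[12.7,23.8,0],255],[[0,0,0.17],[12.7,23.8,0],255],[[0,0,0.17],[12.7,23.8,0],255],[[0,0,0.17],[12.7,23.8,0],255],[[0,0,0.17],[12.7,23.8,0],255],[[0,0,0.17],[12.7,23.8,0],255],[[0,0,0.17],[12.7,23.8,0],255],[[0,0,0.17],[12.7,23.8,0],255],[[0,0,0],[0,0,0],255],[[0,0,0],[0,0,0],255]]'
python3 - <<'E'
from h import *
s=manip.read_state();print(s["time"],s["ee_pos"],s["orientation"],s["force"],s["q"])
grab("wrist","w2.png")
E
```

```text
time: 7.4
ee_pos: [0.4531, -0.2296, 0.1258]
orientation: [-179.7, -0.2, -88.7]
force: [0.6, -0.1, -2.1]
gripper_width: 0.407
time: 8.9
ee_pos: [0.5767, 0.0093, 0.1212]
orientation: [-180.0, 0.2, 8.6]
force: [0.2, 0.8, -2.1]
gripper_width: 0.407
8.9 [0.57670067 0.00926491 0.12116932] [-1.79998709e+02  1.64214159e-01  8.55245319e+00] [ 0.17746472  0.81193814 -2.14384598] [-1.53765267e+00  1.04878936e+01  1.10629192e+02 -3.20656581e-02
  5.90448184e+01 -1.00735716e+01]
```

View pics/w2.png

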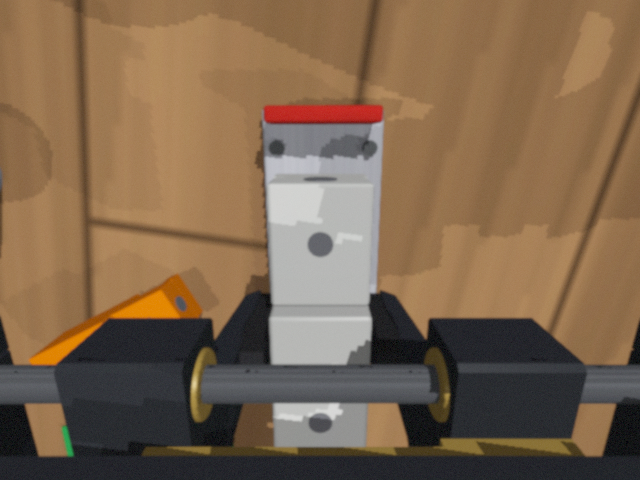

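The block is held level with its low end towards the stop. In the wrist view the block tip is at v≈180, the stop at v≈106–122 and the plate edges at u≈265 and 380. Next I measure both in this view.

```bash
python3 - <<'E'
from h import *
im=cv2.imread("pics/w2.png");h=cv2.cvtColor(im,cv2.COLOR_BGR2HSV);H,S,V=cv2.split(h)
r=(((H<6)|(H>174))&(S>150)&(V>90)); 
ys,xs=np.where(r[90:135,240:410]);ys+=90;xs+=240;print("red",xs.min(),xs.max(),ys.min(),ys.max(), [(int(x),int(ys[xs==x].min()),int(ys[xs==x].max())) for x in (270,300,330,360,378)])
w=(S<60)
for v in (135,160,170): x=np.where(w[v,240:410])[0]+240;print(v,x.min(),x.max())
for v in (200,230,260,290): print(v,V[v,258:280].tolist(),V[v,364:388].tolist())
print(V[170:192,345].tolist(),V[296:312,300].tolist())
E
```

```text
red 264 382 104 122 [(270, 106, 122), (300, 106, 122), (330, 105, 122), (360, 104, 122), (378, 105, 121)]
135 263 383
160 263 381
170 264 381
200 [149, 150, 149, 148, 145, 131, 115, 109, 133, 158, 179, 191, 202, 208, 209, 210, 210, 209, 210, 209, 209, 210] [184, 185, 184, 184, 182, 184, 183, 180, 176, 172, 172, 173, 173, 173, 165, 155, 152, 149, 148, 149, 148, 146, 149, 149]
230 [150, 150, 149, 148, 149, 148, 145, 135, 119, 124, 132, 146, 160, 172, 180, 185, 185, 186, 184, 185, 182, 184] [184, 187, 184, 184, 183, 182, 177, 170, 167, 170, 172, 171, 173, 165, 153, 146, 147, 146, 148, 149, 149, 148, 151, 148]
260 [147, 146, 147, 148, 148, 148, 147, 147, 140, 126, 112, 118, 138, 157, 170, 180, 183, 185, 182, 183, 183, 183] [183, 186, 183, 182, 178, 176, 169, 164, 168, 170, 171, 171, 164, 158, 151, 146, 148, 147, 148, 146, 147, 149, 148, 147]
290 [64, 68, 73, 77, 85, 88, 88, 87, 89, 87, 86, 92, 105, 131, 153, 168, 179, 181, 183, 182, 182, 182] [183, 182, 181, 179, 178, 180, 185, 189, 190, 191, 184, 166, 154, 147, 146, 138, 121, 118, 128, 139, 147, 155, 160, 164]
[173, 173, 172, 168, 164, 163, 161, 162, 161, 161, 163, 162, 170, 177, 190, 194, 193, 189, 186, 185, 184, 186] [183, 184, 183, 183, 182, 183, 182, 175, 164, 149, 150, 158, 162, 162, 161, 162]
```

```bash
python3 - <<'E'
from h import *
c,f=cam("wrist");E=np.array(c["extrinsics"]);o=-E[:3,:3].T@E[:3,3];print("cam",o.round(4))
t=np.array([.5767,.0093])
for th in (98.55,):
    a=np.radians(th);ax=np.array([np.cos(a),np.sin(a)]);la=np.array([-ax[1],ax[0]])
    def sf(p): d=(p[:,:2]-t)*1000;return np.c_[d@ax,d@la].round(1).tolist()
    print("cam rel",sf(o[None]))
    print("block sides",sf(ray("wrist",[(268.5,215),(373,215),(269.3,260),(370.5,260)],.1445)))
    print("tip,step",sf(ray("wrist",[(345,183),(300,304)],.1445)))
    print("plate",sf(ray("wrist",[(263,135),(383.5,135),(263,160),(382,160),(264.5,200),(379.5,200),(266,230),(378,230),(267.5,260),(377,260)],.012)))
    print("stop z40",sf(ray("wrist",[(270,122.5),(375,122)],.04)),"z12",sf(ray("wrist",[(270,122.5),(375,122)],.012)))
    print("stop far z40",sf(ray("wrist",[(270,105.5),(330,104.5),(375,104.5)],.04)), "stop sides",sf(ray("wrist",[(263.5,112),(382.5,112)],.04)))
E
```

```text
cam [0.5659 0.0833 0.2684]
cam rel [[74.7, -0.3]]
block sides [[48.2, 17.5], [48.1, -18.2], [31.9, 17.9], [31.9, -18.0]]
tip,step [[59.0, -8.5], [14.8, 7.3]]
plate [[73.9, 38.0], [73.9, -42.2], [57.7, 38.7], [57.7, -42.0], [30.4, 38.9], [30.4, -41.5], [8.8, 38.8], [8.7, -41.4], [-14.0, 38.6], [-14.0, -41.7]]
stop z40 [[81.1, 29.3], [81.3, -32.3]] z12 [[81.8, 33.0], [82.1, -36.2]]
stop far z40 [[90.4, 29.0], [90.9, -5.8], [90.9, -31.8]] stop sides [[86.9, 32.9], [86.8, -36.4]]
```

```bash
python3 -m creep '[[[0,0,0],[1.1,1.7,-20],255],[[0,0,0],[0,0,-30],255],[[0,0,0],[0,0,-20],255],[[0,0,0],[0,0,-10],255],[[0,0,0],[0,0,-5],255],[[0,0,0],[0,0,-3],255],[[0,0,0],[0,0,0],255],[[0,0,0],[0,0,0],255]]'; python3 -m creep '[[[0,0,0],[0,0,-2],255],[[0,0,0],[0,0,-2],255],[[0,0,0],[0,0,-2],255],[[0,0,0],[0,0,0],255]]'
```

```text
time: 9.95
ee_pos: [0.5797, 0.0113, 0.0355]
orientation: [180.0, -0.1, 8.7]
force: [-1.1, 0.7, -1.6]
gripper_width: 0.403
time: 10.45
ee_pos: [0.5788, 0.0113, 0.0284]
orientation: [-180.0, 0.0, 8.7]
force: [0.1, 0.3, -1.6]
gripper_width: 0.408
```

```bash
python3 -m creep '[[[0,0,0],[-0.7,0,-2],255],[[0,0,0],[0,0,-2],255],[[0,0,0],[0,0,-1],255],[[0,0,0],[0,0,0],255]]'; python3 -m creep '[[[0,0,0],[0,0,-1],255],[[0,0,0],[0,0,-1],255],[[0,0,0],[0,0,0],255]]'
```

```text
time: 10.95
ee_pos: [0.5783, 0.0113, 0.0236]
orientation: [-180.0, 0.0, 8.7]
force: [-1.2, -0.0, -2.6]
gripper_width: 0.409
time: 11.32
ee_pos: [0.5783, 0.0113, 0.0216]
orientation: [-180.0, 0.0, 8.7]
force: [0.1, 0.8, -0.6]
gripper_width: 0.402
```

```bash
python3 -m creep '[[[0,0,0],[0,0,-0.7],255],[[0,0,0],[0,0,0],255],[[0,0,0],[0,0,0],255]]'; python3 -m creep '[[[0,0,0],[0,0,-0.6],255],[[0,0,0],[0,0,0],255],[[0,0,0],[0,0,0],255]]'
```

```text
time: 11.7
ee_pos: [0.5784, 0.0113, 0.021]
orientation: [180.0, -0.0, 8.7]
force: [-0.6, -0.2, -1.6]
gripper_width: 0.408
time: 12.08
ee_pos: [0.5785, 0.0113, 0.0208]
orientation: [180.0, -0.0, 8.7]
force: [-1.8, 0.3, 3.3]
gripper_width: 0.409
```

```bash
python3 - <<'E'
from h import *
grab("wrist","w3.png")
im=grab("scene","s3.png");cv2.imwrite("pics/s3c.png",cv2.resize(im[190:390,280:480],None,fx=3,fy=3,interpolation=cv2.INTER_CUBIC))
E
```

```text
(no output)
```

View pics/w3.png

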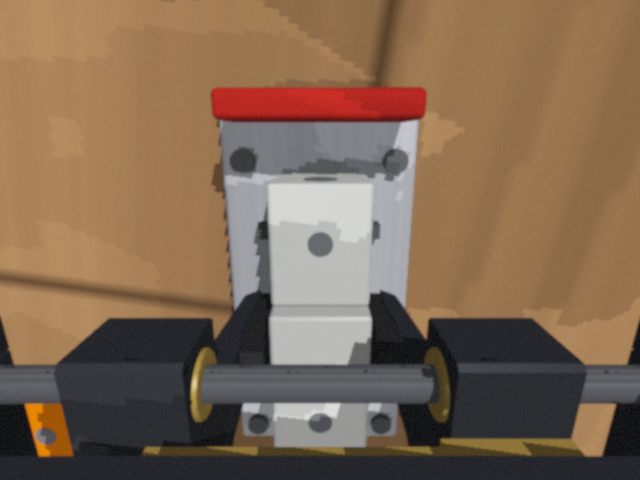

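Contact came at TCP z = 20.8 mm, as expected for flat on the plate. The rib's ends show evenly on both sides of the block at (263,230) and (376,230). Before letting go I check the centring.

```bash
python3 - <<'E'
from h import *
t=np.array([.5785,.0113]);a=np.radians(98.6);ax=np.array([np.cos(a),np.sin(a)]);la=np.array([-ax[1],ax[0]])
def sf(p): d=(p[:,:2]-t)*1000;return np.c_[d@ax,d@la].round(1).tolist()
im=cv2.imread("pics/w3.png");h=cv2.cvtColor(im,cv2.COLOR_BGR2HSV);H,S,V=cv2.split(h)
print(V[222:240,262].tolist(),V[222:240,377].tolist(),V[230,255:275].tolist(),V[230,365:388].tolist(),S[112:126,320].tolist(),V[200,222:240].tolist(),V[200,402:420].tolist())
print("stop base",sf(ray("wrist",[(240,119),(400,119)],.012)),"top",sf(ray("wrist",[(240,119),(400,119)],.04)))
print("tip",sf(ray("wrist",[(345,183)],.044)),"step",sf(ray("wrist",[(300,304)],.044)))
print("rib",sf(ray("wrist",[(262,230),(377,230)],.02)))
x=[np.where(S[200,200:430]<60)[0]+200]; print(x[0].min(),x[0].max(),sf(ray("wrist",[(x[0].min(),200),(x[0].max()+1,200)],.012)))
E
```

```text
[58, 42, 41, 40, 41, 45, 41, 46, 50, 44, 45, 41, 41, 46, 45, 43, 52, 71] [108, 86, 78, 81, 88, 91, 89, 91, 92, 90, 92, 89, 96, 92, 94, 99, 125, 153] [149, 125, 100, 80, 77, 69, 58, 50, 38, 38, 44, 51, 69, 110, 141, 163, 178, 186, 187, 188] [214, 212, 213, 210, 204, 193, 173, 133, 100, 93, 94, 92, 92, 94, 123, 153, 174, 179, 179, 178, 180, 179, 181] [197, 203, 206, 200, 215, 216, 207, 203, 169, 88, 21, 12, 13, 15] [150, 148, 145, 134, 130, 141, 155, 162, 163, 164, 164, 166, 165, 166, 169, 168, 169, 168] [182, 179, 176, 179, 178, 178, 177, 177, 176, 169, 160, 154, 153, 152, 154, 154, 152, 152]
stop base [[80.7, 31.9], [80.7, -31.9]] top [[79.7, 26.2], [79.7, -26.1]]
tip [[59.4, -8.3]] step [[15.2, 7.4]]
rib [[37.1, 23.9], [37.1, -23.5]]
226 412 [[48.2, 39.9], [48.2, -39.5]]
```

The block is centred to within 1 mm: rib offset 32.3 against 32, lateral error about 0.2. I let go and rise.

```bash
python3 -m creep '[[[0,0,0],[0,0,0.3],200],[[0,0,0],[0,0,0],0],[[0,0,0],[0,0,0],0],[[0,0,0],[0,0,0],0],[[0,0,0],[0,0,0],0],[[0,0,0],[0,0,0],0],[[0,0,0],[0,0,0],0],[[0,0,0],[0,0,0],0]]' && python3 -m creep '[[[0,0,0],[0,0,10],0],[[0,0,0],[0,0,20],0],[[0,0,0],[0,0,40],0],[[0,0,0],[0,0,50],0],[[0,0,0],[-30,0,30],0],[[0,0,0],[-50,0,0],0],[[0,0,0],[-50,0,0],0],[[0,0,0],[-50,0,0],0],[[0,0,0],[0,0,0],0],[[0,0,0],[0,0,0],0]]'
python3 - <<'E'
from h import *
im=grab("scene","s4.png");a=cv2.resize(im[220:350,320:460],(560,520),interpolation=cv2.INTER_CUBIC);cv2.imwrite("pics/s4c.png",a)
E
```

```text
time: 13.18
ee_pos: [0.5784, 0.0113, 0.0207]
orientation: [180.0, -0.0, 8.7]
force: [0.7, 0.3, -0.5]
gripper_width: 1.001
time: 14.42
ee_pos: [0.3997, 0.0113, 0.1724]
orientation: [180.0, -0.2, 8.7]
force: [0.6, -0.1, 0.2]
gripper_width: 1.002
```

View pics/s4c.png

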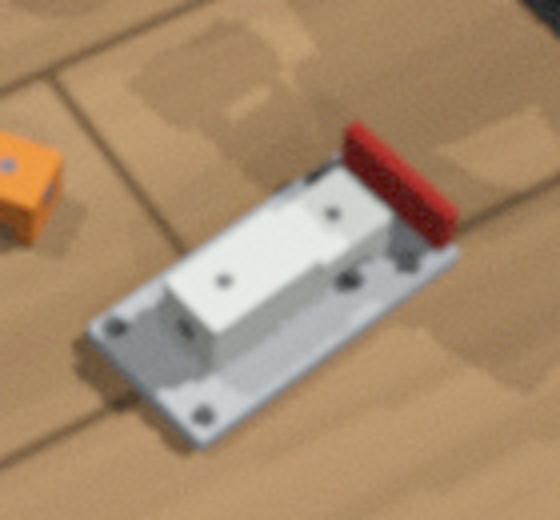

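The crop shows the block flat and central on the plate. Its low end (335,210) faces the red stop, the rib end shows at (348,280), and the gripper is clear.

```bash
python3 -c "
from workcell import manip
print(manip.sign_off())"
```

```text
the job is handed in; nothing more can be done
None
```

The white block from the green mat is on the steel seat, flat on the plate with its low end towards the red stop. I have let go of it and handed the job in at about 14.5 s.

- **Feeling the end:** I touched the block's far end with the shut fingertips first. They met it at z = 36.4 mm, which is the 4 mm mat plus 32 mm, so that was the low end.
- **Placing:** I gripped the block near its middle at 25 N, turned it about 97° and lowered it onto the plate. It met the plate at the height expected for lying flat.
- **Centring:** Before I let go, the wrist view put the rib 32.3 mm from the block's middle (32 wanted). It was sideways within about 0.2 mm. The gap to the stop came out at about 21 mm (20 wanted), so the two lengthways measures differ by under 1 mm.
- **After letting go:** The last picture shows the block lying flat over the rib with the gripper clear. I never went near the spare block or the orange and brown look-alikes. No check failed.

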